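Lever a jammed tub lid loose with a pry bar

TASK

The steel lid of the bolted-down ingredient tub has jammed. Take the pry bar from the wooden board, lever the lid's front edge up with it over the tub's steel rail until the lid has come free and stays propped up at the front, then lay the bar down flat on the wooden board again. Leave the lid sitting on the tub and do not disturb the two spice jars and the tumbler.

Things in the scene. Friction and masses are not known exactly. Their poses are not given: they have to be found in the camera images.
- tub: Low grey metal tub, 165 x 108 mm and 83 mm high, on a foot flange bolted to the worktop (it does not move). Origin: centre of its underside on the worktop; x runs from its front (the side with the rail, towards the robot) to its back, z up. The lid lies sunk between its side and back rims.
- notch (a point): Middle of the mouth of the notch in the tub's front, straight below the lid's front edge, on the notch floor. The notch is 44 mm wide along the tub's y, open to the front and top; its floor is 35 mm below the underside of the lid's edge (z = 40 mm), its back wall 23 mm behind the lid's edge. The tip should enter only 8 to 12 mm past the edge: as the bar flattens over the rail it creeps about 8 mm further in.
- rail (a point): Centre of the steel rail, 10 mm thick, 78 mm long along the tub's y, across the front of the notch: the fulcrum. Its axis is 28 mm in front of the lid's front edge and 3 mm above that edge's underside (z = 78 mm), so the bar passes over it and under the lid only with its tip pointing down 30 to 45 degrees (40 is easy). Handle pushed down to a slope of about 5 degrees: edge about 12 mm up.
- lid_lip (a point): Middle of the front edge of the lid, at its underside; x to the back, z up. While jammed it is in the tub's frame at x = -55, y = 0, z = 75 mm. Two sprung clips inside grip the lid: about 30 N upward at this edge shifts it. Once it has risen about 6 mm the clips snap in below the lid and prop this edge about 12 mm up.
- lid: The lid, a plain steel plate 120 x 90 x 10 mm, with a plug below it that starts 25 mm behind the front edge. Origin: middle of the plate, at its underside; x to the back, z up.
- bar_grip (a point): Centre of the pry bar's handle, half-way up. x points to the tip, z up from the flat underside. Black handle 95 long x 20 wide x 28 mm high; ahead of it (+x) a flat steel blade 20 wide x 6 mm thick, its underside level with the handle's (14 mm below this point); blade tip 152 mm ahead of this point. 0.18 kg. Starts flat on the wooden board, tip away from the robot.
- pry_bar: The pry bar as a whole, 200 mm long. Origin: on its flat underside, below the middle of the handle; axes as at the grip point.
- board: Wooden board, 225 x 360 x 17 mm, lying flat on the worktop (fixed). Origin: centre of its underside; the 225 mm side is along its x, the 360 mm side along its y; its top is at z = 17 mm.
- red_spice: Spice jar with red cap, 45 mm across, 106 mm high, loose bystander. Origin: centre of its underside.
- white_spice: Spice jar with white cap, 47 mm across, 98 mm high, loose bystander. Origin: centre of its underside.
- tumbler: Brushed steel tumbler, 70 mm across, 120 mm high, loose bystander. Origin: centre of its underside.

How it is judged:
On the way:
1. the pry bar, bearing on the tub's rail, lifts the lid's front edge at least 1.5 mm (contact force between pry_bar and lid above 3 N and contact force between pry_bar and tub above 3 N and z of lid_lip in the frame of tub above 0.0765 m), for 0.02 s.
At the end, for the whole second after the job is handed in: The lid rests on the tub with its front edge propped 5 to 25 mm above where it was jammed and no more than 13 mm forward or back of its place; the pry bar lies level (within 7 degrees), at rest and released, on the wooden board, the middle of its handle over the board (z of lid_lip in the frame of tub between 0.08 and 0.1 m and x of lid_lip in the frame of tub between -0.068 and -0.042 m and x of bar_grip in the frame of board between -0.1125 and 0.1125 m and y of bar_grip in the frame of board between -0.18 and 0.18 m and height (world z) of bar_grip between 0.024 and 0.036 m and angle between bar_grip's own x axis and vertical between 1.45 and 1.69 rad and linear speed of pry_bar below 0.02 m/s); the robot touches nothing.
It fails at once if the red-capped spice jar was shoved more than 30 mm or knocked over (distance of red_spice from where it was at the start of the episode above 0.03 m or angle between red_spice's own z axis and vertical above 0.5 rad).
It fails at once if the white-capped spice jar was shoved more than 30 mm or knocked over (distance of white_spice from where it was at the start of the episode above 0.03 m or angle between white_spice's own z axis and vertical above 0.5 rad).
It fails at once if the tumbler was shoved more than 30 mm or knocked over (distance of tumbler from where it was at the start of the episode above 0.03 m or angle between tumbler's own z axis and vertical above 0.5 rad).
It also fails if it takes over 54 s, if anything falls off the work surface, if the arm or the gripper's body presses on something with over 40 N, if the wrist force passes 120 N, or if a joint passes its speed limit or range.

ROBOT

A 6-joint arm with a two-finger parallel gripper is mounted at the origin on a cart in front of the work surface, level with it; the furniture and walls round the work are solid. World frame = base frame: x ahead of the robot, y to its left, z up, the work surface at z = 0. Lengths are in m, angles in rad, forces in N, time in s.
With the tool pointing down it reaches from about 0.275 to 0.75 m from the base axis. Payload 10.2 kg.
Tool frame: the origin (TCP) lies at the very end of the fingers, on their centre line; the grasp point (between the pads) lies 19 mm behind it (r.hold_point_z is the z of the grasp point in the tool frame, in m); z points along the fingers, y is the line along which they close (so a half turn about z gives the same grasp; the last joint's range is limited). The gripper opens to 88 mm and grips with 3 to 60 N. Pads are 18 mm wide; open, the fingers measure 123 mm over their backs; the gripper's body (75 mm by 187 mm) begins 45 mm behind the grasp point.
Start: joints at [-1.475, 0.313, 1.498, -0, 1.331, -0.223], TCP at [0.165, -0.499, 0.239] pointing down, gripper open.
Joint ranges: [-2.94, 2.94], [-0.97, 2.17], [0.19, 2.56], [-1.23, 4.37], [0.02, 3.11], [-2.88, 2.88]. Speed limits (rad/s): [2.39, 2.39, 3.01, 3.14, 3.14, 3.14].

INTERFACE

Orientations are given as a 3x3 rotation matrix whose columns are the frame's x, y, z axes.
In Python, from plant import r gives the robot as it stands.
- The arm moves only by the tool servo_tool, never from a script. Its argument "commands" is a list of rows, each a list of 3 entries, a list of its own where there are three numbers: the shift along the world's x, y, z in mm, then the turn, a rotation vector about the world's x, y, z in degrees, then the finger opening in mm, from 0 to 88.1. In form: [[[tx, ty, tz], [wx, wy, wz], claw], ...]. A call has 1 to 10 rows; each row is the pose to reach, as a shift and turn from the pose commanded when the call began; what a row does not reach only later rows make up. A row lasts 1/8 s, in which the tool goes at most 62.5 mm and 10.7 degrees, less where a joint would pass 70% of its speed; a pose out of reach is approached as far as the arm can. A call with a gripper value outside its range is refused whole. The fingers move at their own pace and stop on an object; "newtons" is the grip in N (left out, the last holds). Time passes only in rows, so rows that repeat a pose let the fingers close. It gives the time, the measured TCP pose, the force, the opening and the grip force at its end, in the units of the state.
- r.get_state(): the state, without advancing time (a new reading comes with each control period).
- r.grab_frame(name): name is "side" or "top" or "wrist"; returns (picture, depth): 400x640x3 uint8, red, green, blue; 400x640 float32, m along the optical axis (not along the pixel's ray), 0 where there is no reading.
- r.camera_info(name): a dict with "intrinsics" (3x3 intrinsics, pixels), "pose" (4x4, takes a point from camera to world coordinates). Camera axes: x right, y down, z forward; pixel columns grow to the right and rows downward; lengths in m; the calibration is good to about 2 mm. A picture is of the moment at which its call begins: read the wrist's pose just before it. camera_info takes no time and is no camera call; for the wrist camera it gives the pose at the moment of the call.
- r.sign_off(): hands the job in; it is judged then, once.
The state is a dict: "t": time; "joint_positions": joint angles; "dq": joint speeds; "effort": joint torques, N m; "ee_pos": TCP position; "orientation": TCP orientation; "wrist_force": force on the tool from outside, world axes, zero at the start; "moment": the same for the moment, N m; "width": finger opening in m; "finger_force": force on a finger pad.
Only numpy, scipy, OpenCV 4.12 (cv2) and the standard library are available. Lean on these libraries where they do the work, as an engineer would, in place of code of your own. Each camera call takes 0.05 s, during which the arm holds its last target. There are 200 camera calls.

## Working session

There is one attempt and no reset: what is moved stays moved. The work goes in short steps, Python scripts to look and compute and a tool call to move; the robot and the scene stay as the last step left them, time stands still between calls to the robot, and variables do not carry over. Pictures are saved under pics/ and viewed, at most 10 in all, crops included, and the job is handed in when it is done.

Besides the shell and the picture viewer there is one more tool, called after ">>>" as name([rows], argument=value, ...), one row to a line, values as JSON. servo_tool: Moves the arm, as the interface text tells. Its arguments: {"type":"object","properties":{"commands":{"type":"array"},"newtons":{"type":"number"}},"required":["commands"]}

```bash
mkdir -p pics; ls; python3 - <<'E'
from plant import r
import cv2,numpy as np
for n in("top","side"):
    p,d=r.grab_frame(n); cv2.imwrite(f"pics/{n}0.png",p[:,:,::-1]); np.savez(f"{n}0.npz",p=p,d=d,**r.camera_info(n))
    print(n,r.camera_info(n))
print(r.get_state(),r.hold_point_z)
E
```

```text
pics
top {'intrinsics': array([[378.71819028,   0.        , 319.21140038],
       [  0.        , 378.71819028, 203.23194219],
       [  0.        ,   0.        ,   1.        ]]), 'pose': array([[-1.09659277e-03, -9.98409518e-01,  5.63669411e-02,
         5.32373673e-01],
       [-9.99993799e-01,  9.06210593e-04, -3.40299978e-03,
         6.95971341e-02],
       [ 3.34650705e-03, -5.63703232e-02, -9.98404321e-01,
         1.12092151e+00],
       [ 0.00000000e+00,  0.00000000e+00,  0.00000000e+00,
         1.00000000e+00]])}
side {'intrinsics': array([[507.99790017,   0.        , 317.95026346],
       [  0.        , 507.99790017, 205.09126669],
       [  0.        ,   0.        ,   1.        ]]), 'pose': array([[ 0.91676044, -0.16465487,  0.36392179, -0.0277486 ],
       [-0.39938977, -0.36377844,  0.84151831, -1.32096143],
       [-0.00617319, -0.91681733, -0.39925915,  0.72691187],
       [ 0.        ,  0.        ,  0.        ,  1.        ]])}
{'t': 0.1, 'joint_positions': array([-1.47541110e+00,  3.13378522e-01,  1.49830048e+00, -7.51684255e-06,
        1.33103325e+00, -2.23395379e-01]), 'dq': array([ 0.00048841, -0.00092653, -0.00152878,  0.00022256, -0.00099738,
       -0.00018215]), 'effort': array([ 2.88466930e-03, -4.02815008e+01, -2.52648872e+01,  6.96102949e-02,
        3.42157111e-02, -6.04452885e-05]), 'ee_pos': array([ 0.16450832, -0.498341  ,  0.23824908]), 'orientation': array([[ 9.49617747e-01,  3.13410467e-01, -1.13900141e-04],
       [ 3.13410395e-01, -9.49617125e-01,  1.11381610e-03],
       [ 2.40920098e-04, -1.09339702e-03, -9.99999373e-01]]), 'wrist_force': array([-0.18112107, -0.12185224, -0.37312795]), 'moment': array([-0.01966684,  0.02485982,  0.04488404]), 'finger_force': 0.0, 'width': 0.08787043826320348} -0.0187
```

View pics/top0.png

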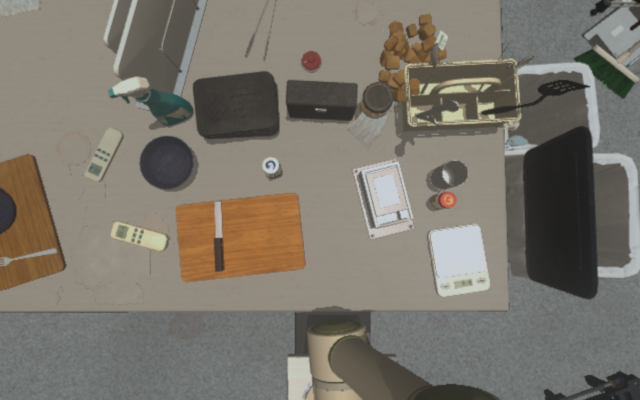

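View pics/side0.png

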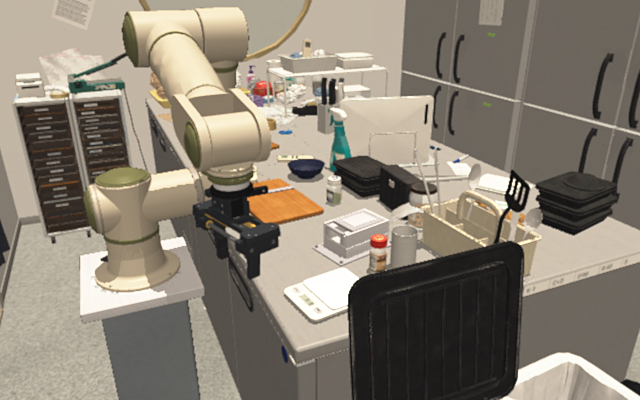

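The top view shows the tub at about (385,198), the bar at (218,237) with its tip up, red jar (447,200), tumbler (449,175) and white jar (271,167). Next I'll crop and measure.

```bash
cat > h.py <<'E'
import numpy as np,cv2
def load(n):
    z=np.load(n+"0.npz"); return z["p"],z["d"],z["intrinsics"],z["pose"]
def cloud(d,K,T):
    v,u=np.indices(d.shape); 
    P=np.stack([(u-K[0,2])/K[0,0]*d,(v-K[1,2])/K[1,1]*d,d],-1)
    return P@T[:3,:3].T+T[:3,3]
def ray(u,v,z,K,T):
    g=T[:3,:3]@np.array([(u-K[0,2])/K[0,0],(v-K[1,2])/K[1,1],1]); o=T[:3,3]
    return o+g*(z-o[2])/g[2]
E
python3 - <<'E'
from h import *
p,d,K,T=load("top"); C=cloud(d,K,T)
c1=cv2.resize(p[150:250,340:420],None,fx=5,fy=5,interpolation=cv2.INTER_CUBIC)
c2=cv2.resize(p[190:290,170:250],None,fx=5,fy=5,interpolation=cv2.INTER_CUBIC)
cv2.imwrite("pics/crop.png",np.hstack([c1,c2])[:,:,::-1])
Z=C[...,2]
for n,(u0,u1,v0,v1,lo,hi) in dict(tub=(350,420,155,242,.06,.11),tubtop=(350,420,155,242,.08,.11),white=(258,285,150,182,.06,.12),red=(437,460,190,212,.08,.13),tumbler=(428,470,155,190,.09,.15),board=(170,310,188,285,.010,.024)).items():
    m=np.zeros(Z.shape,bool); m[v0:v1,u0:u1]=1; m&=(Z>lo)&(Z<hi)
    P=C[m]; print(n,m.sum(),cv2.minAreaRect((P[:,:2]*1000).astype(np.float32)),np.round(np.percentile(P[:,2],[5,50,95]),4))
np.set_printoptions(linewidth=250)
print((Z[175:240:3,352:418:3]*1000).round().astype(int))
# bar handle: dark pixels on board
m=np.zeros(Z.shape,np.uint8); g=p.max(2); m[225:285,205:235]=(g[225:285,205:235]<70)
v,u=np.nonzero(m); pts=np.array([ray(a,b,.045,K,T)[:2]*1000 for a,b in zip(u,v)],np.float32)
print("handle",len(u),cv2.minAreaRect(pts), u.min(),u.max(),v.min(),v.max())
hsv=cv2.cvtColor(p,cv2.COLOR_RGB2HSV); m=np.zeros(Z.shape,bool); m[195:275,208:230]=(hsv[195:275,208:230,1]<90)
v,u=np.nonzero(m);print("blade+h",cv2.minAreaRect(np.array([ray(a,b,.03,K,T)[:2]*1000 for a,b in zip(u,v)],np.float32)))
E
```

```text
tub 2287 ((614.9241333007812, -121.2459945678711), (167.8064727783203, 109.02828979492188), 13.742867469787598) [0.0733 0.0834 0.087 ]
tubtop 1852 ((615.0505981445312, -120.69696807861328), (166.48631286621094, 108.42841339111328), 13.923070907592773) [0.0808 0.084  0.0873]
white 270 ((693.310791015625, 197.76443481445312), (44.905982971191406, 45.07929229736328), 13.641697883605957) [0.0679 0.0967 0.1002]
red 249 ((598.368896484375, -279.69012451171875), (43.489139556884766, 42.98284149169922), 55.82411193847656) [0.0917 0.1046 0.1078]
tumbler 236 ((669.76806640625, -295.4560241699219), (69.63495635986328, 68.58570098876953), 71.66239929199219) [0.0919 0.1075 0.1208]
board 9153 ((497.13629150390625, 296.8214111328125), (225.15380859375, 360.33111572265625), 6.17694616317749) [0.0129 0.0162 0.02  ]
[[  -2    7    7   61   81   82   79   83   81   84   86   85   86   84   85   85   81    0    0    0   -4   -1]
 [   1    6    4   49   83 1121   88   85   86   83   81   84   89   83   86   86   79    1   -2    0   -1    1]
 [   1    2    8   31   84   83   85   87   84   86   86   83   
[... 1731 characters left out ...]
9    7    1]
 [   0    3   -2    1    1   -5    3    2    7    5    2    6    7    3    7    6    4    8    2    2    6   -1]
 [   3   -1   -2    0    0   -8    4    2    5    2    7    5    6    5    4    4    6    3   -4   -3   -3    0]
 [  -2   -1    1    0   -1   -8    4    6    8    5    3    0    0   -1    2   -2   -1   -1   -2   -2   -1   -2]
 [   4   -6   -3   -7    0    0    7    4   -1   -2   -2    0    1   -2   -2   -3   -2   -2   -2   -1    1    0]]
handle 56 ((449.9015808105469, 348.85009765625), (84.24617767333984, 16.91048812866211), 0.8165116310119629) 216 222 239 269
blade+h ((510.8551330566406, 355.1978759765625), (215.15049743652344, 60.54994583129883), 0.7058454155921936)
```

View pics/crop.png

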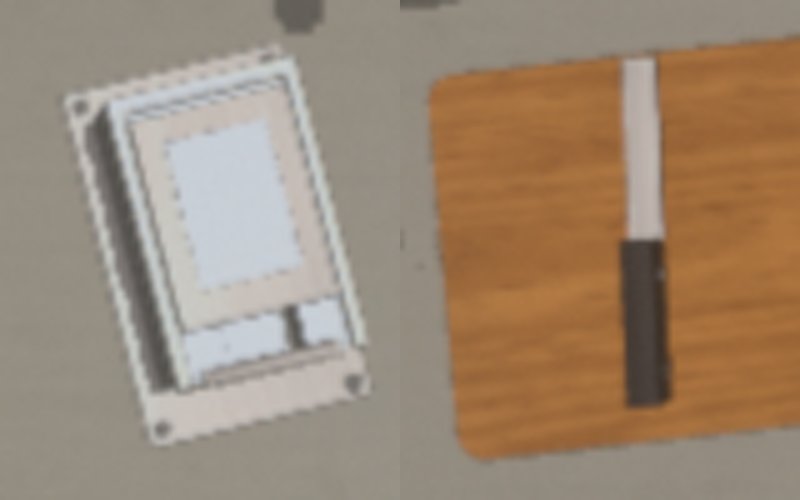

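```bash
python3 - <<'E'
from h import *
p,d,K,T=load("top"); C=cloud(d,K,T)
for u,v,z in((218,201.4,.023),(218.3,238,.034),(219.3,271,.045),(215,238,.045),(223,238,.045)): print(ray(u,v,z,K,T).round(4))
m=np.zeros(d.shape,bool); m[205:225,378:402]=1; m&=(C[...,2]>.03)&(C[...,2]<.046)
a=np.radians(13.8); R=np.array([[np.cos(a),np.sin(a)],[-np.sin(a),np.cos(a)]])
L=(C[m][:,:2]-[.615,-.121])@R.T
print("notch in tub",L.min(0),L.max(0))
E
```

```text
[0.6    0.3596 0.023 ]
[0.4945 0.3543 0.034 ]
[0.4023 0.3473 0.045 ]
[0.4949 0.3608 0.045 ]
[0.4949 0.3382 0.045 ]
notch in tub [-0.0754656  -0.02305011] [-0.05194909  0.01539981]
```

>>> servo_tool([
  [[0,0,40],[0,0,-5],88],
  [[40,60,40],[0,0,-10],88],
  [[80,120,40],[0,0,-18],88],
  [[120,180,40],[0,0,-18],88],
  [[160,240,40],[0,0,-18],88],
  [[175,300,40],[0,0,-18],88],
  [[190,360,40],[0,0,-18],88],
  [[205,420,40],[0,0,-18],88],
  [[215,480,40],[0,0,-18],88],
  [[225,540,40],[0,0,-18],88],
])

```text
t: 1.35
ee_pos: [0.3839, 0.0126, 0.2787]
orientation: [[1.0, 0.004, 0.0], [0.004, -1.0, -0.0], [0.0, 0.0, -1.0]]
wrist_force: [0.7, -0.8, 0.5]
width: 0.088
finger_force: 0.0
```

>>> servo_tool([
  [[10,60,0],[0,0,0],88],
  [[20,120,0],[0,0,0],88],
  [[30,180,-20],[0,0,0],88],
  [[40,240,-50],[0,0,0],88],
  [[58,308,-70],[0,0,3],88],
  [[58,308,-70],[0,0,3],88],
  [[58,308,-70],[0,0,3],88],
])

```text
t: 2.22
ee_pos: [0.4418, 0.3186, 0.2082]
orientation: [[0.998, 0.058, -0.001], [0.058, -0.998, -0.001], [-0.001, 0.001, -1.0]]
wrist_force: [-0.4, 0.2, -0.6]
width: 0.0879
finger_force: 0.0
```

```bash
python3 - <<'E'
from plant import r
from h import *
s=r.get_state();T=r.camera_info("wrist")["pose"];K=r.camera_info("wrist")["intrinsics"]
p,d=r.grab_frame("wrist"); cv2.imwrite("pics/w1.png",p[:,:,::-1]); np.savez("w10.npz",p=p,d=d,intrinsics=K,pose=T)
print(s["ee_pos"],s["orientation"].round(3)); print(T.round(3),K.round(1))
E
```

```text
[0.44178446 0.31856998 0.20822632] [[ 0.998  0.058 -0.001]
 [ 0.058 -0.998 -0.001]
 [-0.001  0.001 -1.   ]]
[[ 0.057 -0.948 -0.312  0.523]
 [-0.998 -0.054 -0.018  0.324]
 [ 0.     0.312 -0.95   0.353]
 [ 0.     0.     0.     1.   ]] [[277.2   0.  323.7]
 [  0.  277.2 204.2]
 [  0.    0.    1. ]]
```

View pics/w1.png

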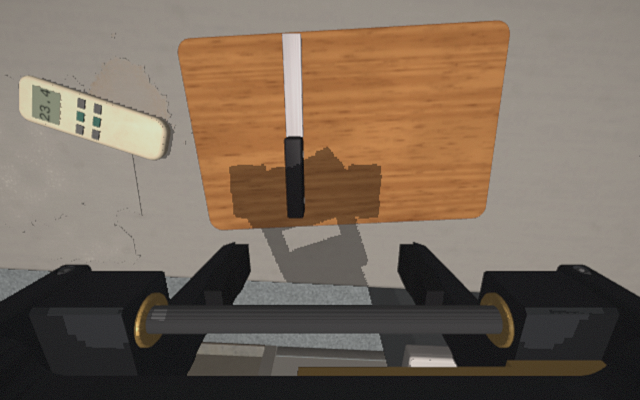

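The wrist picture shows the handle from (294,138) to (296,217) and the blade tip at (291,34). I'll turn those into points.

```bash
python3 - <<'E'
from h import *
p,d,K,T=load("w1"); C=cloud(d,K,T)
S=cv2.cvtColor(p,cv2.COLOR_RGB2HSV)
m=np.zeros(d.shape,bool); m[30:222,278:312]=1
z=C[...,2]
h=m&(z>.039)&(z<.052); h[:134]=0
P=(C[h][:,:2]*1000).astype(np.float32); print("handle",h.sum(),cv2.minAreaRect(P),np.median(C[h][:,2]), P.min(0),P.max(0))
b=m&(S[...,1]<60)&(p.min(2)>120); b[134:]=0
v,u=np.nonzero(b); B=np.array([ray(x+.0,y+.0,.023,K,T)[:2]*1000 for x,y in zip(u,v)],np.float32)
print("blade",cv2.minAreaRect(B),B.min(0),B.max(0)); 
vx,vy,x0,y0=cv2.fitLine(B,cv2.DIST_L2,0,.01,.01).ravel(); print("yaw",np.degrees(np.arctan2(vy,vx)),x0,y0)
E
```

```text
handle 1406 ((448.6380920410156, 353.68572998046875), (94.92276000976562, 20.068435668945312), 3.384068489074707) 0.04375685693366557 [401.6038 341.5599] [495.73117 365.3012 ]
blade ((551.2697143554688, 355.92547607421875), (103.84638214111328, 33.32830047607422), 3.2570676803588867) [498.71225 342.23828] [604.0558 375.4193]
yaw 3.2401378 553.5978 359.33978
```

>>> servo_tool([
  [[7,35,-40],[0,0,0],88],
  [[7,35,-100],[0,0,0],88],
  [[7,35,-150],[0,0,0],88],
  [[7,35,-175],[0,0,0],88],
  [[7,35,-186],[0,0,0],88],
  [[7,35,-186],[0,0,0],88],
], newtons=60)

```text
t: 3.02
ee_pos: [0.4495, 0.3529, 0.0235]
orientation: [[0.998, 0.056, 0.001], [0.056, -0.998, 0.0], [0.001, -0.0, -1.0]]
wrist_force: [-1.0, 0.3, -0.9]
width: 0.0881
finger_force: 0.0
```

>>> servo_tool([
  [[0,0,-1],[0,0,0],15],
  [[0,0,-1],[0,0,0],15],
  [[0,0,-1],[0,0,0],15],
  [[0,0,-1],[0,0,0],15],
  [[0,0,-1],[0,0,0],10],
  [[0,0,-1],[0,0,0],10],
], newtons=60)

```text
t: 3.78
ee_pos: [0.449, 0.3535, 0.0217]
orientation: [[0.998, 0.057, -0.0], [0.057, -0.998, -0.0], [-0.0, 0.0, -1.0]]
wrist_force: [0.2, -0.5, -1.1]
width: 0.0302
finger_force: 0.0
```

>>> servo_tool([
  [[0,0,0],[0,0,0],10],
  [[0,0,0],[0,0,0],10],
  [[0,0,0],[0,0,0],10],
  [[0,0,40],[0,0,0],10],
  [[0,0,100],[0,0,0],10],
  [[0,0,160],[0,0,0],10],
  [[0,0,200],[0,0,0],10],
  [[0,0,200],[0,0,0],10],
])

```text
t: 4.78
ee_pos: [0.4497, 0.354, 0.2244]
orientation: [[0.998, 0.057, 0.005], [0.057, -0.998, 0.002], [0.005, -0.002, -1.0]]
wrist_force: [-1.0, -0.3, -1.0]
width: 0.0196
finger_force: 60.0
```

```bash
cat >> h.py <<'E'
from scipy.spatial.transform import Rotation as Ro
TUB=np.array([615,-121,0.]); YAW=13.8
def target(pitch,tipx,gap,back=0,yaw=YAW,lift=0,tub=TUB,L=151.6,hgt=4.7):
    """pose with underside tip at tub x=tipx, underside gap mm (perp.) above rail, backed off along bar"""
    a,t=np.radians(yaw),np.radians(pitch); f=np.array([np.cos(a),np.sin(a),0]); Z=np.array([0,0,1.])
    b=f*np.cos(t)-Z*np.sin(t); n=f*np.sin(t)+Z*np.cos(t)
    q=tub+f*-83+Z*78+n*(5+gap)
    U=q+b*((tipx+83-(5+gap)*np.sin(t))/np.cos(t)-back)
    return U-b*L+n*hgt+Z*lift, np.stack([b,np.cross(-n,b),-n],1)
def rel(s,t):
    return (t[0]-np.array(s["ee_pos"])*1000).round(1), Ro.from_matrix(t[1]@np.array(s["orientation"]).T).as_rotvec(degrees=True).round(2)
E
python3 - <<'E'
from plant import r
from h import *
s=r.get_state()
for k in(130,90,0): t=target(44,-46,3,k); print(k,t[0].round(1),*rel(s,t))
E
```

```text
130 [ 376.8 -179.5  252.4] [ -73.  -533.5   28. ] [-6.7  43.84 10.04]
90 [ 404.7 -172.6  224.6] [-4.500e+01 -5.266e+02  2.000e-01] [-6.7  43.84 10.04]
0 [ 467.6 -157.2  162.1] [  17.9 -511.2  -62.3] [-6.7  43.84 10.04]
```

>>> servo_tool([
  [[-8,-50,25],[0,0,1],10],
  [[-15,-105,28],[-1,5,2],10],
  [[-22,-160,28],[-1.5,10,3],10],
  [[-30,-215,28],[-2,15,4],10],
  [[-38,-270,28],[-3,20,5],10],
  [[-46,-325,28],[-4,25,6],10],
  [[-54,-380,28],[-4.5,30,7],10],
  [[-62,-435,28],[-5.5,35,8],10],
  [[-70,-490,28],[-6,40,9],10],
  [[-73,-533,28],[-6.7,43.8,10],10],
])

```text
t: 6.02
ee_pos: [0.3751, -0.1812, 0.248]
orientation: [[0.692, 0.239, -0.681], [0.171, -0.971, -0.167], [-0.701, -0.001, -0.713]]
wrist_force: [0.5, -0.1, -1.6]
width: 0.0194
finger_force: 60.0
```

>>> servo_tool([
  [[0,0,0],[0,0,0],10],
])

```text
t: 6.15
ee_pos: [0.3753, -0.1809, 0.2474]
orientation: [[0.693, 0.237, -0.68], [0.17, -0.972, -0.165], [-0.7, -0.001, -0.714]]
wrist_force: [-0.4, 1.5, -2.0]
width: 0.0197
finger_force: 60.0
```

```bash
python3 - <<'E'
from plant import r
from h import *
s=r.get_state();t=target(44,-46,3,130);print(s["joint_positions"].round(2),*rel(s,t))
E
```

```text
[-0.46  0.45  1.47 -0.49  1.83  0.89] [1.5 1.4 5. ] [ 0.05 -0.45  0.1 ]
```

```bash
python3 - <<'E'
from plant import r
from h import *
out=[]
for n in("wrist","side"):
    T=r.camera_info(n)["pose"];K=r.camera_info(n)["intrinsics"]
    p,d=r.grab_frame(n); np.savez(n[0]+"20.npz",p=p,d=d,intrinsics=K,pose=T); out.append(p)
w=out[0]; s=cv2.resize(out[1][170:290,250:410],(640,480),interpolation=cv2.INTER_CUBIC)
cv2.imwrite("pics/w2.png",w[:,:,::-1]);cv2.imwrite("pics/s2.png",s[:,:,::-1])
E
```

```text
(no output)
```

View pics/w2.png

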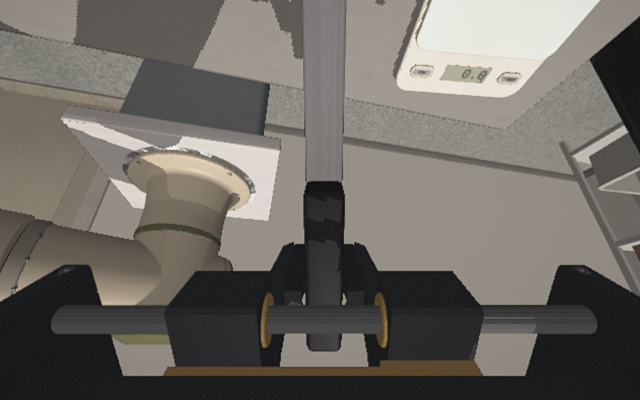

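View pics/s2.png

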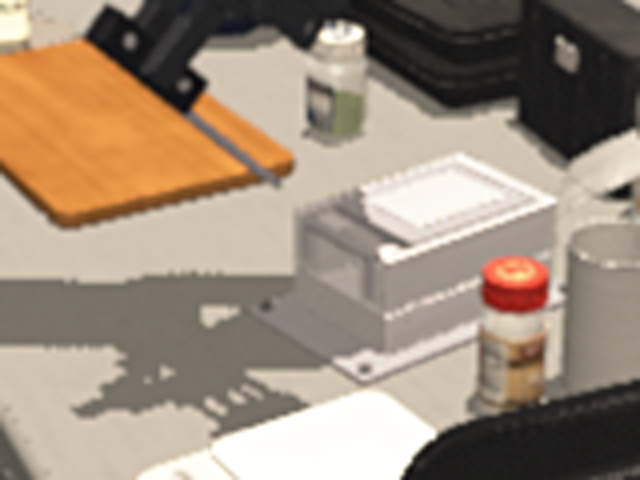

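In the side crop, the blade tip is at (280,184), which is full-frame (320,216). The tub's near front top corner is at (388,255), or (347,233.8). The wrist view shows the bar straight in the grip. I'll compare these with projections from my estimates.

```bash
python3 - <<'E'
from plant import r
from h import *
p,d,K,T=load("s2")
def proj(P):
    q=T[:3,:3].T@(np.array(P)/1000-T[:3,3]); q=K@q; return (q[:2]/q[2])
s=r.get_state();R=s["orientation"];e=s["ee_pos"]*1000
for k in(0,6): print("tip",proj(e+R[:,0]*151.6+R[:,2]*(4.7-k)), e+R[:,0]*151.6+R[:,2]*(4.7-k))
a=np.radians(YAW); f=np.array([np.cos(a),np.sin(a),0]);l=np.array([-f[1],f[0],0])
for x,y,z in((-82.5,-54,83),(-82.5,54,83),(82.5,-54,83),(82.5,54,83)):
    q=(proj(TUB+f*x+l*y+[0,0,z])-[250,170])*4; print("corner crop",q.round(1))
C=cloud(d,K,T); m=np.zeros(d.shape,bool); m[205:240,320:392]=1; m&=(C[...,2]>.08)&(C[...,2]<.092)
print(cv2.minAreaRect((C[m][:,:2]*1000).astype(np.float32)),m.sum())
E
```

```text
tip [318.32877609 216.31656755] [ 477.88196924 -153.86573513  139.25744171]
tip [319.52625331 214.50963414] [ 481.95126186 -152.86368576  143.55124592]
corner crop [388.3 262.8]
corner crop [293.  210.2]
corner crop [558.1 200.5]
corner crop [459.9 154.1]
((610.93017578125, -120.7011947631836), (172.23243713378906, 113.6322250366211), 14.32774543762207) 827
```

>>> servo_tool([
  [[20,5,-15],[0,-0.2,0],10],
  [[45,12,-40],[0,-0.4,0],10],
  [[71,19,-64],[0,-0.4,0],10],
  [[71,19,-64],[0,-0.4,0],10],
  [[71,19,-64],[0,-0.4,0],10],
])

```text
t: 6.88
ee_pos: [0.4467, -0.1599, 0.1862]
orientation: [[0.701, 0.24, -0.672], [0.171, -0.971, -0.169], [-0.693, 0.004, -0.721]]
wrist_force: [0.3, -0.6, -1.2]
width: 0.019
finger_force: 60.0
```

```bash
python3 - <<'E'
from plant import r
from h import *
s=r.get_state()
for k in (30,0):print(*rel(s,target(44,-46,3,k)))
E
```

```text
[-0.1 -2.4 -3.3] [ 0.18  0.21 -0.1 ]
[ 20.8   2.7 -24.1] [ 0.18  0.21 -0.1 ]
```

```bash
cat >> h.py <<'E'
def avg(r,n=5):
    L=[]
    for i in range(n): L.append(r.get_state()); r.grab_frame("side")
    print("std mm",(np.std([s["ee_pos"] for s in L],0)*1000).round(2),"F",np.mean([s["wrist_force"] for s in L],0).round(1))
    return dict(ee_pos=np.mean([s["ee_pos"] for s in L],0),orientation=Ro.from_matrix([s["orientation"] for s in L]).mean().as_matrix())
E
python3 - <<'E'
from plant import r
from h import *
s=avg(r); print(s["ee_pos"])
for k in (30,0):print(*rel(s,target(44,-46,3,k)))
E
```

```text
std mm [0.02 0.22 0.15] F [-0.  -0.1 -1. ]
[ 0.44673614 -0.16030143  0.18651921]
[-0.1 -2.1 -3.6] [ 0.2   0.25 -0.05]
[ 20.9   3.1 -24.4] [ 0.2   0.25 -0.05]
```

>>> servo_tool([
  [[0,-2,-3.5],[0.2,0.2,0],10],
  [[5,-1,-8.5],[0.2,0.2,0],10],
  [[10,0.5,-13.5],[0.2,0.2,0],10],
  [[16,2,-19.5],[0.2,0.2,0],10],
  [[21,3,-24.4],[0.2,0.2,0],10],
  [[21,3,-24.4],[0.2,0.2,0],10],
])

```text
t: 7.88
ee_pos: [0.4683, -0.1573, 0.1608]
orientation: [[0.698, 0.24, -0.675], [0.173, -0.971, -0.166], [-0.695, -0.001, -0.719]]
wrist_force: [1.0, 0.3, -1.3]
width: 0.0195
finger_force: 60.0
```

```bash
python3 - <<'E'
from plant import r
from h import *
s=avg(r,3); print(s["ee_pos"])
print(*rel(s,target(44,-46,3)),"touch",*rel(s,target(44,-46,0)))
p,d=r.grab_frame("side"); cv2.imwrite("pics/s3.png",cv2.resize(p[170:290,250:410],(800,600),interpolation=cv2.INTER_CUBIC)[:,:,::-1])
E
```

```text
std mm [0.11 0.04 0.2 ] F [ 0.6  0.7 -1.5]
[ 0.46818259 -0.15736947  0.16103071]
[-0.6  0.2  1.1] [-0.04 -0.01 -0.06] touch [-0.6  0.2 -3.1] [-0.04 -0.01 -0.06]
```

View pics/s3.png

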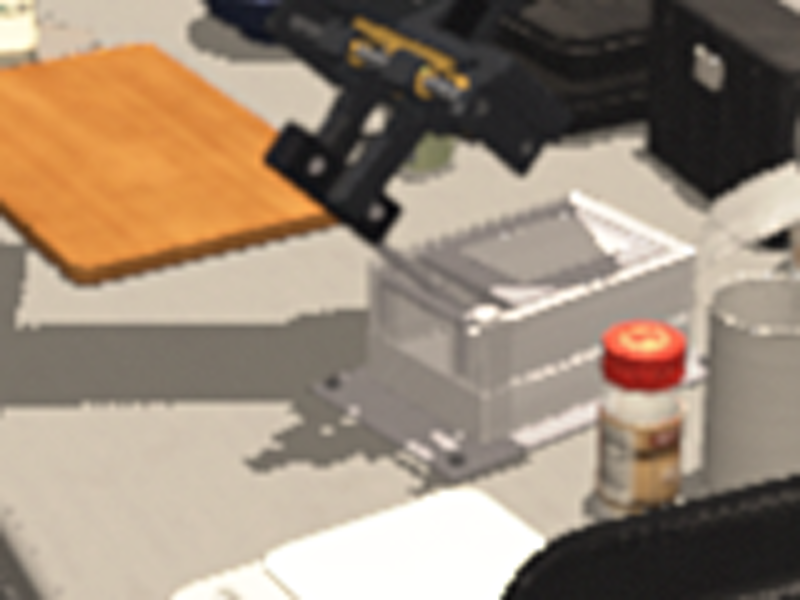

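The bar lies over the rail with its tip in the notch, and there is no contact force yet. Next I'll compute the levering path.

```bash
python3 - <<'E'
from plant import r
from h import *
s=r.get_state()
for p in(44,40,36,32,28,24,20,16,12,8,5,3):
    t=np.radians(p); print(p,*rel(s,target(p,-83+5*np.sin(t)+45*np.cos(t),0)))
E
```

```text
44 [-1.5 -0.  -2.4] [-0.02 -0.01 -0.04]
40 [-6.8 -1.3 -7.5] [ 0.93 -3.89 -0.04]
36 [-11.7  -2.5 -13. ] [ 1.89 -7.78 -0.04]
32 [-16.3  -3.7 -18.8] [  2.84 -11.66  -0.04]
28 [-20.5  -4.7 -24.9] [  3.8  -15.55  -0.04]
24 [-24.3  -5.6 -31.3] [  4.75 -19.43  -0.04]
20 [-27.6  -6.4 -37.9] [  5.71 -23.32  -0.04]
16 [-30.4  -7.1 -44.8] [  6.67 -27.2   -0.04]
12 [-32.8  -7.7 -51.8] [  7.62 -31.08  -0.04]
8 [-34.7  -8.2 -59. ] [  8.58 -34.97  -0.04]
5 [-35.8  -8.4 -64.5] [  9.29 -37.88  -0.05]
3 [-36.4  -8.6 -68.2] [  9.77 -39.82  -0.05]
```

>>> servo_tool([
  [[-1.5,0,-2.4],[0,0,0],10],
  [[-4,-0.7,-5],[0.5,-2,0],10],
  [[-6.8,-1.3,-7.5],[0.9,-3.9,0],10],
  [[-9.3,-2,-10.3],[1.4,-5.8,0],10],
  [[-11.7,-2.5,-13],[1.9,-7.8,0],10],
  [[-14,-3.1,-16],[2.4,-9.7,0],10],
  [[-16.3,-3.7,-18.8],[2.8,-11.7,0],10],
  [[-18.4,-4.2,-21.9],[3.3,-13.6,0],10],
  [[-20.5,-4.7,-24.9],[3.8,-15.6,0],10],
])

```text
t: 9.2
ee_pos: [0.4484, -0.1621, 0.1365]
orientation: [[0.86, 0.239, -0.451], [0.211, -0.971, -0.112], [-0.465, 0.001, -0.886]]
wrist_force: [7.0, 0.5, -1.2]
width: 0.0196
finger_force: 60.0
```

>>> servo_tool([
  [[-2,-0.5,-3.2],[0.5,-1.9,0],10],
  [[-3.8,-0.9,-6.4],[0.95,-3.9,0],10],
  [[-5.5,-1.3,-9.7],[1.4,-5.8,0],10],
  [[-7.1,-1.7,-13],[1.9,-7.8,0],10],
  [[-8.5,-2.1,-16.5],[2.4,-9.7,0],10],
  [[-9.9,-2.4,-19.9],[2.9,-11.7,0],10],
  [[-9.9,-2.4,-19.9],[2.9,-11.7,0],10],
])

```text
t: 10.07
ee_pos: [0.4382, -0.1645, 0.1167]
orientation: [[0.935, 0.239, -0.263], [0.23, -0.971, -0.066], [-0.271, 0.001, -0.963]]
wrist_force: [5.8, 1.1, -1.4]
width: 0.0197
finger_force: 60.0
```

```bash
python3 - <<'E'
from plant import r
from h import *
s=avg(r,3); t=np.radians(16); print(*rel(s,target(16,-83+5*np.sin(t)+45*np.cos(t),0)))
p,d=r.grab_frame("side"); K=r.camera_info("side")["intrinsics"];T=r.camera_info("side")["pose"]
cv2.imwrite("pics/s4.png",cv2.resize(p[190:270,290:400],(800,582),interpolation=cv2.INTER_CUBIC)[:,:,::-1])
a=np.radians(YAW); R=np.array([[np.cos(a),np.sin(a)],[-np.sin(a),np.cos(a)]])
for n in("side","top"):
    acc=[]
    for i in range(4):
        p,d=r.grab_frame(n);acc.append(cloud(d,r.camera_info(n)["intrinsics"],r.camera_info(n)["pose"])*1000)
    C=np.median(acc,0); q=(C[...,:2]-TUB[:2])@R.T
    for x in range(-55,70,12):
        m=(abs(q[...,0]-x)<6)&(abs(q[...,1])<38)&(C[...,2]>70)&(C[...,2]<115); print(n,x,m.sum(),np.median(C[m][:,2]).round(1) if m.any() else 0)
E
```

```text
std mm [0.01 0.01 0.03] F [ 5.   1.4 -1.4]
[-0.7 -0.1 -0. ] [-0.02  0.26 -0.02]
side -55 88 85.7
side -43 54 90.8
side -31 49 90.9
side -19 42 90.3
side -7 44 89.9
side 5 38 89.2
side 17 41 88.8
side 29 40 87.8
side 41 41 87.4
side 53 38 86.2
side 65 24 85.2
top -55 85 80.7
top -43 120 89.9
top -31 122 89.7
top -19 121 89.3
top -7 122 88.4
top 5 120 88.1
top 17 120 87.3
top 29 120 86.8
top 41 120 86.1
top 53 120 85.2
top 65 107 84.2
```

View pics/s4.png

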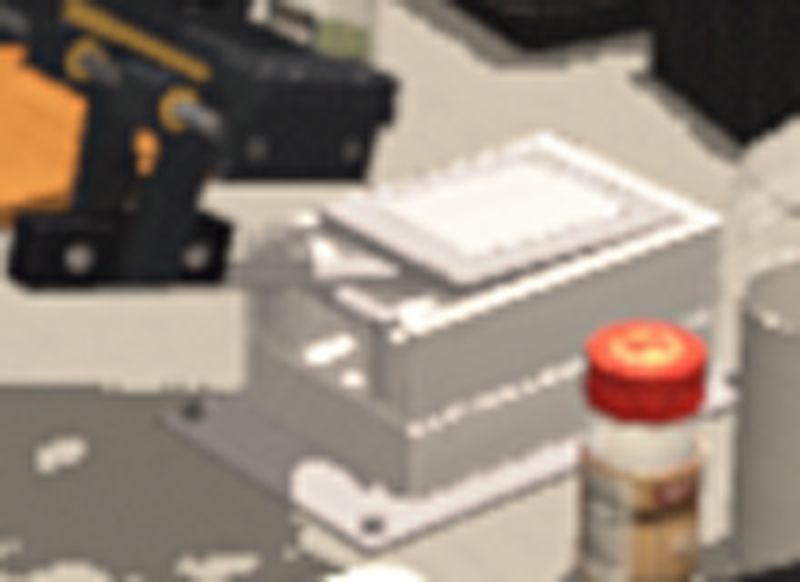

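The lid's front edge is up about 6–7 mm, clear of the side rims. I'll keep levering.

>>> servo_tool([
  [[-2.4,-0.6,-7],[0.9,-3.9,0],10],
  [[-4.3,-1.1,-14.2],[1.9,-7.8,0],10],
  [[-5.4,-1.3,-19.7],[2.6,-10.7,0],10],
  [[-6,-1.5,-23.4],[3.1,-12.6,0],10],
  [[-6,-1.5,-23.4],[3.1,-12.6,0],10],
])

```text
t: 11.3
ee_pos: [0.4309, -0.1661, 0.0931]
orientation: [[0.97, 0.239, -0.051], [0.238, -0.971, -0.012], [-0.052, -0.0, -0.999]]
wrist_force: [-0.6, 0.3, -1.1]
width: 0.0198
finger_force: 60.0
```

```bash
cat > lid.py <<'E'
from plant import r
from h import *
def lid():
    a=np.radians(YAW); R=np.array([[np.cos(a),np.sin(a)],[-np.sin(a),np.cos(a)]])
    acc=[cloud(r.grab_frame("top")[1],r.camera_info("top")["intrinsics"],r.camera_info("top")["pose"])*1000 for i in range(3)]
    C=np.median(acc,0); q=(C[...,:2]-TUB[:2])@R.T
    print("lid z",[(x,np.median(C[(abs(q[...,0]-x)<6)&(abs(q[...,1])<38)&(C[...,2]>70)&(C[...,2]<115)][:,2]).round(1)) for x in range(-43,60,20)])
E
python3 - <<'E'
from lid import *
lid(); s=avg(r,2); print(s["ee_pos"])
for p in (16,8,3):
    t=np.radians(p); print(p,*rel(s,target(p,-83+5*np.sin(t)+45*np.cos(t),0)))
E
```

```text
lid z [(-43, np.float64(97.7)), (-23, np.float64(96.0)), (-3, np.float64(93.5)), (17, np.float64(91.1)), (37, np.float64(88.6)), (57, np.float64(86.0))]
std mm [0.04 0.02 0.01] F [-0.5 -0.1 -0.4]
[ 0.43154775 -0.16605172  0.09320957]
16 [ 5.9  1.4 23.5] [-3.11 12.65 -0.06]
8 [1.6 0.4 9.2] [-1.2   4.88 -0.06]
3 [-0.  -0.   0.1] [-0.01  0.03 -0.06]
```

>>> servo_tool([
  [[0.8,0.2,4.6],[-0.6,2.4,0],10],
  [[1.6,0.4,9.2],[-1.2,4.9,0],10],
  [[1.6,0.4,9.2],[-1.2,4.9,0],10],
  [[-18,-4.5,12.5],[-1.2,4.9,0],10],
  [[-37,-9,15.5],[-1.2,4.9,0],10],
  [[-60,-15,20],[-1.2,4.9,0],10],
  [[-75,-18,60],[-1.2,4.9,0],10],
  [[-75,-18,110],[-1.2,4.9,0],10],
  [[-75,-18,110],[-1.2,4.9,0],10],
])

```text
t: 12.68
ee_pos: [0.3574, -0.1849, 0.2055]
orientation: [[0.962, 0.239, -0.129], [0.236, -0.971, -0.037], [-0.134, 0.005, -0.991]]
wrist_force: [0.1, 0.1, -2.0]
width: 0.0194
finger_force: 60.0
```

```bash
python3 - <<'E'
from lid import *
lid(); s=avg(r,2); print(s["ee_pos"])
a=np.radians(3.3);R=np.array([[np.cos(a),np.sin(a),0],[np.sin(a),-np.cos(a),0],[0,0,-1.]])
for z in (160,22.5):print(*rel(s,(np.array([452,330,z]),R)))
E
```

```text
lid z [(-43, np.float64(97.2)), (-23, np.float64(95.7)), (-3, np.float64(93.4)), (17, np.float64(91.0)), (37, np.float64(88.5)), (57, np.float64(86.0))]
std mm [0.01 0.02 0.07] F [-0.4 -0.1 -1.8]
[ 0.3560984  -0.18361671  0.2018071 ]
[ 95.9 513.6 -41.8] [  1.08  -7.97 -10.54]
[  95.9  513.6 -179.3] [  1.08  -7.97 -10.54]
```

The lid stays propped with the bar out. I'll carry the bar back to the board.

>>> servo_tool([
  [[10,50,0],[0,-1,-1],10],
  [[20,105,0],[0,-2,-2],10],
  [[30,160,0],[0.3,-3,-3],10],
  [[40,215,0],[0.4,-4,-4],10],
  [[50,270,0],[0.5,-5,-6],10],
  [[60,325,0],[0.6,-6,-7],10],
  [[70,380,0],[0.8,-7,-8],10],
  [[80,435,-10],[1,-8,-9],10],
  [[90,490,-30],[1.1,-8,-10],10],
  [[96,513,-60],[1.1,-8,-10.5],10],
])

```text
t: 14.18
ee_pos: [0.4522, 0.3315, 0.1413]
orientation: [[0.998, 0.06, 0.001], [0.06, -0.998, -0.001], [0.001, 0.002, -1.0]]
wrist_force: [-0.3, -0.4, -1.1]
width: 0.0196
finger_force: 60.0
```

>>> servo_tool([
  [[0,0,-40],[0,0,0],10],
  [[0,0,-75],[0,0,0],10],
  [[0,0,-95],[0,0,0],10],
  [[0,0,-95],[0,0,0],10],
  [[0,0,-95],[0,0,0],10],
])

```text
t: 14.8
ee_pos: [0.4528, 0.329, 0.0485]
orientation: [[0.998, 0.058, 0.002], [0.058, -0.998, -0.001], [0.002, 0.002, -1.0]]
wrist_force: [-0.8, 1.8, -2.3]
width: 0.0192
finger_force: 60.0
```

```bash
python3 - <<'E'
from lid import *
s=avg(r,2); print(s["ee_pos"],s["orientation"].round(3))
p,d=r.grab_frame("side"); cv2.imwrite("pics/s5.png",cv2.resize(p[130:250,200:360],(640,480),interpolation=cv2.INTER_CUBIC)[:,:,::-1])
E
```

```text
std mm [0.08 0.04 0.17] F [-0.6  0.8 -1.8]
[0.45287612 0.32908462 0.04868028] [[ 0.998  0.058  0.003]
 [ 0.058 -0.998 -0.001]
 [ 0.002  0.001 -1.   ]]
```

View pics/s5.png

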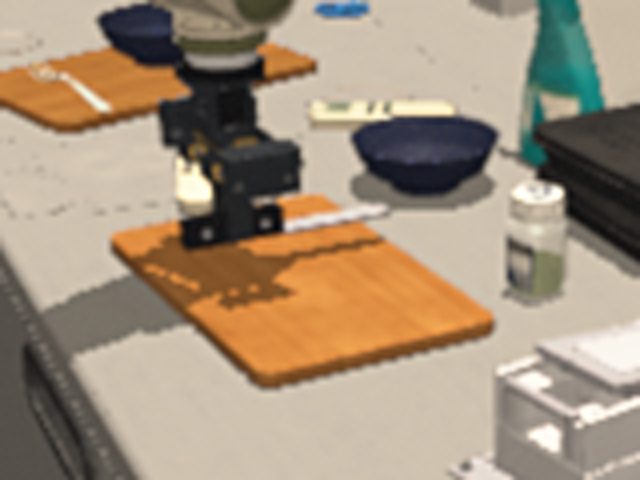

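The bar is level above the board. I'll lower it slowly.

>>> servo_tool([
  [[0,0,-10],[0,0,0],10],
  [[0,0,-18],[0,0,0],10],
  [[0,0,-23],[0,0,0],10],
  [[0,0,-26],[0,0,0],10],
  [[0,0,-26],[0,0,0],10],
])

```text
t: 15.58
ee_pos: [0.4526, 0.329, 0.022]
orientation: [[0.998, 0.058, 0.002], [0.058, -0.998, -0.002], [0.002, 0.002, -1.0]]
wrist_force: [-0.7, -0.2, -1.0]
width: 0.0195
finger_force: 60.0
```

Next I'll release, first with a small opening, then retreat.

>>> servo_tool([
  [[0,0,0],[0,0,0],26],
  [[0,0,0],[0,0,0],30],
  [[0,0,0],[0,0,0],60],
  [[0,0,0],[0,0,0],60],
  [[0,0,0],[0,0,0],60],
  [[0,0,0],[0,0,0],60],
])

```text
t: 16.32
ee_pos: [0.4526, 0.3289, 0.0221]
orientation: [[0.998, 0.058, 0.002], [0.058, -0.998, -0.002], [0.002, 0.002, -1.0]]
wrist_force: [-0.1, -0.4, 0.5]
width: 0.06
finger_force: 0.0
```

>>> servo_tool([
  [[0,0,20],[0,0,0],60],
  [[0,0,60],[0,0,0],60],
  [[0,0,120],[0,0,0],60],
  [[0,0,170],[0,0,0],60],
  [[0,-20,200],[0,0,0],60],
  [[0,-20,200],[0,0,0],60],
])

```text
t: 17.08
ee_pos: [0.4533, 0.3087, 0.2239]
orientation: [[0.998, 0.057, 0.006], [0.057, -0.998, -0.0], [0.006, 0.0, -1.0]]
wrist_force: [0.3, -0.1, -1.0]
width: 0.0599
finger_force: 0.0
```

```bash
python3 - <<'E'
from lid import *
lid(); s=avg(r,2); print(r.get_state()["t"],s["ee_pos"],r.get_state()["dq"].round(3))
T=r.camera_info("wrist")["pose"];K=r.camera_info("wrist")["intrinsics"];p,d=r.grab_frame("wrist");C=cloud(d,K,T)
g=(p.max(2)<70)&(C[...,2]>.035)&(C[...,2]<.055)&(abs(C[...,0]-.45)<.08)&(abs(C[...,1]-.33)<.04)
print("handle",cv2.minAreaRect((C[g][:,:2]*1000).astype(np.float32)),np.percentile(C[g][:,2],[5,50,95]))
b=(cv2.cvtColor(p,cv2.COLOR_RGB2HSV)[...,1]<60)&(abs(C[...,0]-.55)<.05)&(abs(C[...,1]-.338)<.015)
for x in(.51,.55,.59): m=b&(abs(C[...,0]-x)<.012);print("blade z",x,np.median(C[m][:,2]))
P,D=r.grab_frame("top"); cv2.imwrite("pics/end.png",P[100:300,150:500,::-1])
E
```

```text
lid z [(-43, np.float64(97.6)), (-23, np.float64(95.9)), (-3, np.float64(93.5)), (17, np.float64(91.0)), (37, np.float64(88.8)), (57, np.float64(85.8))]
std mm [0.02 0.03 0.03] F [ 0.3 -0.1 -0.3]
17.325 [0.45205924 0.30910871 0.22044427] [-0.001 -0.004 -0.006  0.001  0.005  0.   ]
handle ((453.31842041015625, 329.32293701171875), (92.55734252929688, 19.674089431762695), 2.9505703449249268) [0.04150011 0.04376406 0.04508394]
blade z 0.51 0.022011119048958472
blade z 0.55 0.02193309053990411
blade z 0.59 0.02195206796725588
```

View pics/end.png

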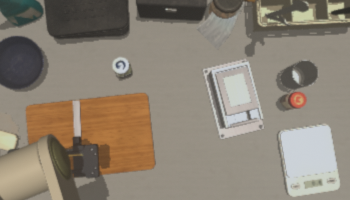

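The bar lies flat on the board and is released. The lid is still propped on the tub, and the jars and tumbler are where they were.

```bash
python3 -c "
from plant import r
print(r.sign_off())"
```

```text
the job is handed in; nothing more can be done
None
```

I levered the lid free and it stays propped on the tub, about 14 mm up at the front edge; the bar lies flat and released on the board, the jars and tumbler look undisturbed, and the job was handed in at about 17 s (no verdict came back).

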